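Point out the items of the next transfer

TASK

Show a trainee the next transfer by pointing, in this order, at the orange-based tip box beside the blue tube rack (not the one far off at the left end of the bench), the tube with the red cap, and the conical flask: each time come from above until the point midway between the fingertips is two to four centimetres over the middle of its top, and stay there about two seconds. Touch nothing at all, and do not point at or pass low over the other tubes, the blue tip box or the small bottle; a wide swing of the arm would strike the shelf and hanging leads at the back. After the flask, draw the hand back up well clear of it, about fifteen centimetres or more.

Things in the scene. Friction and masses are not known exactly. Their poses are not given: they have to be found in the camera images.
- tips_orange_top (a point): The pipette tip box with an orange-yellow base and a clear shut lid, 89 x 120 x 86 mm, standing on the worktop; the point is the centre of the lid's top face (86 mm above the worktop). It stands left or right of the rack, near or far, and changes places with the other tip box, the flask and the small bottle.
- tube_red_top (a point): The only red-capped 15 ml screw-cap tube, 106 mm long, cap 22 mm across, standing in the rack; the point is the centre of the top of its cap, about 121 mm above the worktop. Which hole it stands in changes.
- flask_top (a point): The conical glass flask with a little pink content, 63 mm across the foot, 109 mm high; the point is the centre of its mouth, at the top of its neck. It changes places with the tip boxes and the small bottle.
- tips_blue_top (a point): Not to be pointed at: the other pipette tip box with a blue base and a clear shut lid, 89 x 120 x 86 mm, standing on the worktop; the point is the centre of the lid's top face.
- bottle_top (a point): Not to be pointed at: a small bottle with a blue cap and dark red content, 46 mm across, 86 mm high; the point is the centre of the top of its cap.
- tube_blue_a_top (a point): Not to be pointed at: a blue-capped 15 ml screw-cap tube, 106 mm long, cap 22 mm across, standing in the rack; the point is the centre of the top of its cap.
- tube_blue_b_top (a point): Not to be pointed at: another blue-capped 15 ml screw-cap tube, 106 mm long, cap 22 mm across, standing in the rack; the point is the centre of the top of its cap.
- tube_orange_a_top (a point): Not to be pointed at: an orange-capped 15 ml screw-cap tube, 106 mm long, cap 22 mm across, standing in the rack; the point is the centre of the top of its cap.
- tube_orange_b_top (a point): Not to be pointed at: another orange-capped 15 ml screw-cap tube, 106 mm long, cap 22 mm across, standing in the rack; the point is the centre of the top of its cap.
- rack: Blue tube rack, 75 x 210 x 66 mm, two rows of six holes 35 mm apart, long side along its y axis; origin at the centre of its underside. The five tubes stand in it, caps up, the red-capped one loosely and up to 5 degrees off upright.
There are look-alikes about, which are no part of the job. What is shaped like the part that bears flask_top but green or purple is not meant.

How it is judged (in metres and radians):
On the way, in this order (a step that is already met when the one before it is completed fails the run):
1. point at the orange tip box (horizontal distance between the grasp point and tips_orange_top below 0.035 m and z of the grasp point in the frame of tips_orange_top between 0 and 0.08 m), for 1.5 s.
2. then point at the red-capped tube (horizontal distance between the grasp point and tube_red_top below 0.016 m and z of the grasp point in the frame of tube_red_top between 0 and 0.08 m), for 1.5 s.
3. then point at the conical flask (horizontal distance between the grasp point and flask_top below 0.025 m and z of the grasp point in the frame of flask_top between 0 and 0.08 m), for 1.5 s.
At the end, for the whole second after the job is handed in: The hand is drawn back, its grasp point more than 120 mm above the flask's mouth; the rack, every tube, both tip boxes, the flask and the small bottle are within 10 mm of where they stood (distance of each of tube_red_top, tube_blue_a_top, tube_blue_b_top, tube_orange_a_top, tube_orange_b_top, tips_orange_top, tips_blue_top, flask_top, bottle_top, rack from where it was at the start of the episode below 0.01 m and z of the grasp point in the frame of flask_top above 0.12 m); the robot touches nothing.
It fails at once if the robot touches something (over 0.5 N) (contact force between any of the arm, the fingers and anything else above 0.5 N).
It fails at once if another tube is pointed at (grasp point within 12 mm of its cap's axis and less than 60 mm above it) ((horizontal distance between the grasp point and tube_blue_a_top below 0.012 m and z of the grasp point in the frame of tube_blue_a_top between 0 and 0.06 m) or (horizontal distance between the grasp point and tube_blue_b_top below 0.012 m and z of the grasp point in the frame of tube_blue_b_top between 0 and 0.06 m) or (horizontal distance between the grasp point and tube_orange_a_top below 0.012 m and z of the grasp point in the frame of tube_orange_a_top between 0 and 0.06 m) or (horizontal distance between the grasp point and tube_orange_b_top below 0.012 m and z of the grasp point in the frame of tube_orange_b_top between 0 and 0.06 m)).
It fails at once if the blue tip box or the small bottle is pointed at (grasp point within 25 mm of its middle and less than 60 mm above it) ((horizontal distance between the grasp point and tips_blue_top below 0.025 m and z of the grasp point in the frame of tips_blue_top between 0 and 0.06 m) or (horizontal distance between the grasp point and bottle_top below 0.025 m and z of the grasp point in the frame of bottle_top between 0 and 0.06 m)).
It also fails if it takes over 67 s, if anything falls off the work surface, if the arm or the gripper's body presses on something with over 40 N, if the wrist force passes 120 N, or if a joint passes its speed limit or range.

ROBOT

A 7-joint arm with a two-finger parallel gripper is mounted at the origin on a cart in front of the work surface, level with it; the furniture and walls round the work are solid. World frame = base frame: x ahead of the robot, y to its left, z up, the work surface at z = 0. Lengths are in mm, angles in rad, forces in N, time in s.
With the tool pointing down it reaches from about 425 to 950 mm from the base axis. Payload 4.7 kg.
Tool frame: the origin (TCP) lies at the very end of the fingers, on their centre line; the grasp point (between the pads) lies 19 mm behind it; x points along the fingers, y is the direction in which the jaws open and shut, and the axes are right-handed (so a half turn about x gives the same grasp; the last joint's range is limited). The gripper opens to 87 mm and grips with 3 to 60 N. Pads are 19 mm wide; open, the fingers measure 117 mm over their backs; the gripper's body (75 mm by 190 mm) begins 51 mm behind the grasp point.
Start: joints at [1.208, 0.469, -0.049, 1.532, 0.024, 1.141, -0.082], TCP at [221.201, -637.745, 222.573] pointing down, gripper open.
Joint ranges: [-2.59, 2.59], [-0.33, 1.99], [-1.39, 1.29], [0.1, 2.45], [-1.04, 4.18], [0.21, 1.99], [-2.66, 2.66]. Speed limits (rad/s): [2.57, 2.57, 3.14, 3.14, 3.14, 3.14, 3.14].

INTERFACE

Orientations are given as a unit quaternion [x, y, z, w].
In Python, from cell import * gives the robot as it stands. The module is installed in compiled form; this text tells all that it offers.
- The arm moves only by the tool move_arm, never from a script. Its argument "moves" is a list of rows, each a list of 6 numbers: the shift along the tool's x, y, z in m, then the turn, a rotation vector about the tool's x, y, z in degrees. A call has exactly 10 rows; each row is the pose to reach, as a shift and turn from the pose commanded when the call began, along the tool's axes at that moment; what a row does not reach only later rows make up. A row lasts 1/8 s, in which the tool goes at most 62.5 mm and 10.7 degrees, less where a joint would pass 70% of its speed; a pose out of reach is approached as far as the arm can. A call with a gripper value outside its range is refused whole. "hand" is the closure in counts, from 0 (fully open) to 255 (shut), set as the call begins (left out, the last holds). The fingers move at their own pace and stop on an object; "newtons" is the grip in N (left out, the last holds). Time passes only in rows, so rows that repeat a pose let the fingers close, or fill a call up. It gives the time, the measured TCP pose, the force and the opening at its end, in the units of the state.
- observe(): the state, without advancing time (a new reading comes with each control period).
- grab_frame(name): name is "side" or "top"; returns a dict with "img" (384x512x3 uint8, red, green, blue), "intrinsics" (3x3 intrinsics, pixels), "xyz" and "orientation" of the camera in the world. Camera axes: x right, y up, looking along -z (the intrinsics and any distortion apply to the point x, -y, -z); pixel columns grow to the right and rows downward; lengths in mm; the calibration is good to about 2 mm. A picture is of the moment at which its call begins. There is no depth.
- job_done(): hands the job in, once; it reports no verdict.
Trained networks look in the newest picture that a camera, given by its name, has taken for a name from the list of things; names that differ only in an ending like _2 or _b are one class to them, and where a whole thing is asked for, a point or a joint stands for the part that bears it (a point fixed in the world has none). Each returns a list of dicts, best first, with "score" (0 to 1); they miss things now and then, are a little off and sometimes report something else, mostly with a low value. They report only what shows in the picture. A call takes as long as a camera call. They do not tell look-alikes from the thing itself.
- look_for(thing, camera): "pixel" ([column, row] in pixels, amid what is visible of it).
- outline_of(thing, camera): "mask" (384x512 bool, what is visible of it) and "pixel" ([column, row] in pixels, amid what is visible of it).
- place_of(thing, camera): "pixel" ([column, row] in pixels: a listed point, or the origin of a listed thing).
The state is a dict: "time": time; "qpos": joint angles; "joint_velocities": joint speeds; "joint_efforts": joint torques, N m; "tool_pos": TCP position; "orientation": TCP orientation; "wrist_force": force on the tool from outside, world axes, zero at the start; "torque": the same for the moment, N m; "width": opening from 0.0 (shut) to 1.0 (fully open).
Only numpy, scipy, OpenCV 4.12 (cv2) and the standard library are available. Lean on these libraries where they do the work, as an engineer would, in place of code of your own. Each camera call takes 0.05 s, during which the arm holds its last target.

## Working session

There is one attempt and no reset: what is moved stays moved. The work goes in short steps, Python scripts to look and compute and a tool call to move; the robot and the scene stay as the last step left them, time stands still between calls to the robot, and variables do not carry over. Pictures are saved under pics/ and viewed, and the job is handed in when it is done.

Besides the shell and the picture viewer there is one more tool, called as name(argument=value, ...) on one line, values as JSON. move_arm: Moves the arm, as the interface text tells. Its arguments: {"type":"object","properties":{"moves":{"type":"array"},"hand":{"type":"number"},"newtons":{"type":"number"}},"required":["moves"]}

```bash
mkdir -p pics; python3 - <<'E'
from cell import *
import cv2
s=observe();print(s['time'],s['tool_pos'],s['orientation'],s['qpos'])
for c in('side','top'):
    f=grab_frame(c);cv2.imwrite(f'pics/{c}0.png',f['img'][:,:,::-1]);print(c,f['intrinsics'],f['xyz'],f['orientation'],f.keys())
    for t in('tips_orange_top','tube_red_top','flask_top','tips_blue_top','bottle_top','tube_blue_a_top','tube_orange_a_top','rack'):
        print(t,[(d['pixel'],round(d['score'],2)) for d in place_of(t,c)][:5])
E
```

```text
0.0 [ 220.99316363 -637.14921568  221.47939202] [-0.6971258  -0.11819269  0.69742505 -0.11680929] [ 1.20806013  0.46946259 -0.04862569  1.53370787  0.02413467  1.141011
 -0.08231806]
side [[472.58676802   0.         247.30386376]
 [  0.         472.58676802 199.407242  ]
 [  0.           0.           1.        ]] [ 164.8586491  1246.96155302  624.02706335] [-0.06019093  0.55687627  0.82306293 -0.0939856 ] dict_keys(['img', 'intrinsics', 'xyz', 'orientation'])
tips_orange_top [([151.2, 253.4], 0.9), ([227.7, 173.9], 0.15)]
tube_red_top [([228.9, 199.2], 0.45)]
flask_top [([272.5, 169.8], 0.82), ([240.2, 176.8], 0.77), ([300.4, 183.6], 0.63), ([274.6, 186.6], 0.61), ([307.4, 173.5], 0.5)]
tips_blue_top [([227.3, 248.6], 0.97), ([231.0, 200.9], 0.62)]
bottle_top [([243.7, 192.3], 0.71), ([229.9, 171.2], 0.52)]
tube_blue_a_top [([242.8, 191.3], 0.46)]
tube_orange_a_top [([213.1, 202.2], 0.44)]
rack [([229.0, 233.1], 0.82), ([230.0, 201.5], 0.35)]
top [[350.10038006   0.         262.13780081]
 [  0.         350.10038006 189.25087833]
 [  0.           0.           1.        ]] [ 295.84899837  -18.12782179 1099.97691375] [ 0.05943538 -0.05804751 -0.69434742  0.71482836] dict_keys(['img', 'intrinsics', 'xyz', 'orientation'])
tips_orange_top [([143.0, 141.7], 0.69)]
tube_red_top [([248.2, 179.3], 0.63)]
flask_top [([307.5, 219.6], 0.8), ([371.0, 245.7], 0.7), ([334.8, 169.6], 0.66), ([329.0, 241.5], 0.58), ([350.5, 205.4], 0.53)]
tips_blue_top [([168.0, 199.7], 0.79)]
bottle_top [([359.0, 154.6], 0.8)]
tube_blue_a_top [([270.8, 183.3], 0.46)]
tube_orange_a_top [([241.3, 161.7], 0.42)]
rack [([255.1, 186.0], 0.93)]
```

```bash
python3 - <<'E'
import cv2
for c in('side','top'):
    i=cv2.imread(f'pics/{c}0.png');cv2.imwrite(f'pics/{c}0b.png',cv2.resize(i,(800,600),interpolation=cv2.INTER_CUBIC))
i=cv2.imread('pics/side0.png')[140:280,120:330];cv2.imwrite('pics/sidec.png',cv2.resize(i,(798,532),interpolation=cv2.INTER_CUBIC))
E
```

```text
(no output)
```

View pics/side0b.png

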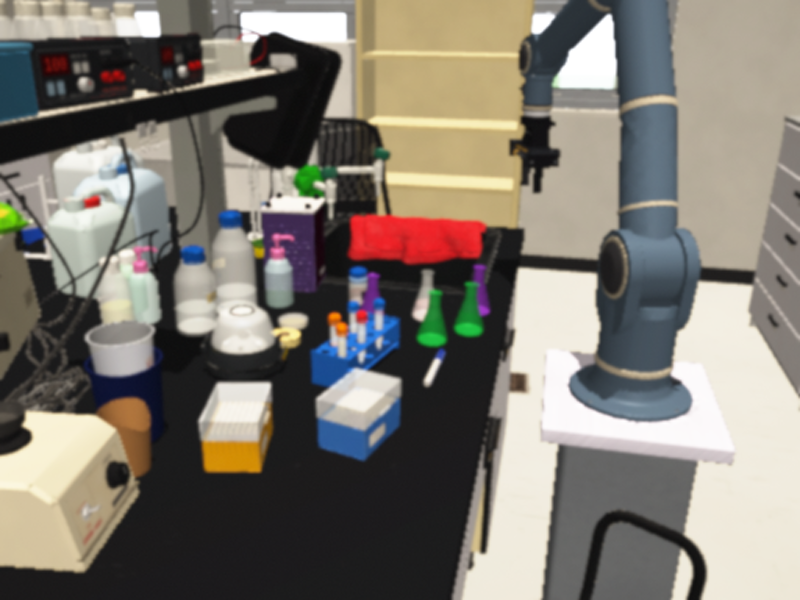

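View pics/top0b.png

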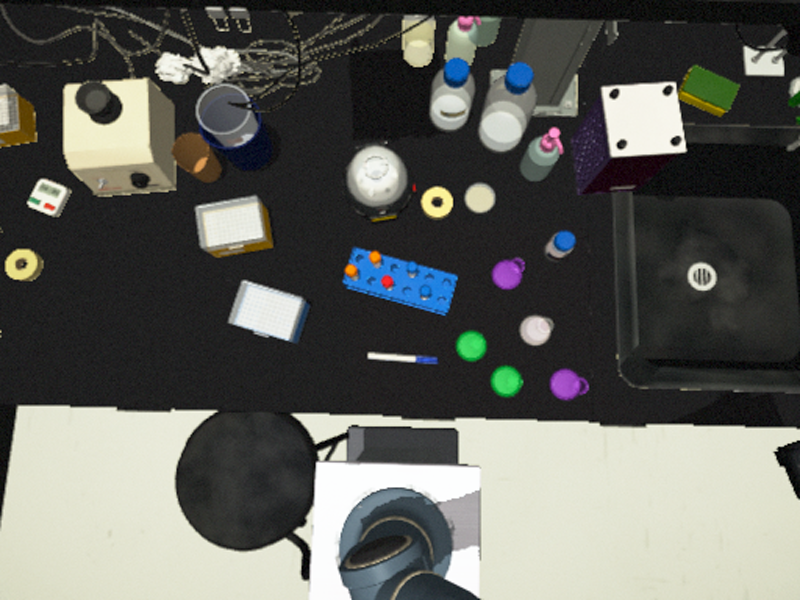

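View pics/sidec.png

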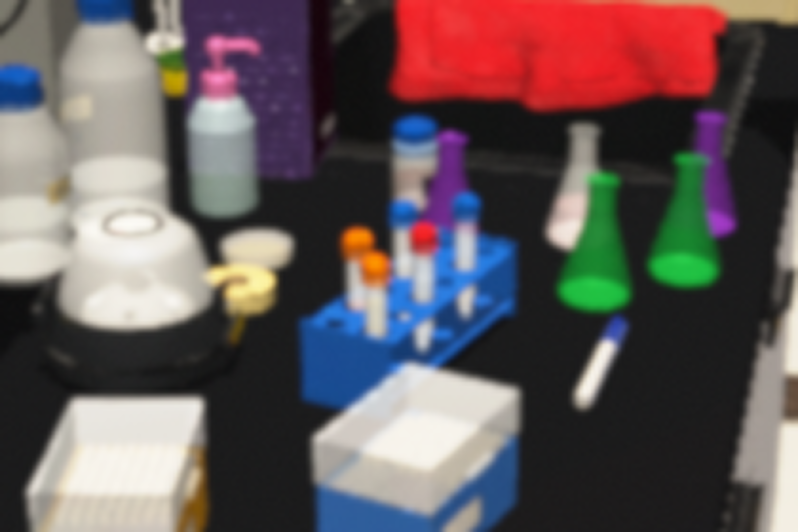

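Side view: the orange-based box is at (151,253), the blue box at (227,248), the red cap at (229,199) and the clear flask at (272,170). The green and purple flasks are look-alikes. The top view shows a second orange box far left at about (8,74). It isn't beside the rack, so the one at (143,142) is the one meant. Next I'll enlarge the targets and triangulate.

```bash
cat > h.py <<'E'
import numpy as np
from scipy.spatial.transform import Rotation as R
def ray(f,p):
    K=f['intrinsics'];d=np.linalg.inv(K)@[p[0],p[1],1];d=R.from_quat(f['orientation']).as_matrix()@[d[0],-d[1],-d[2]]
    return np.array(f['xyz']),d/np.linalg.norm(d)
def atz(f,p,z):
    o,d=ray(f,p);return o+d*(z-o[2])/d[2]
def tri(f,p,g,q):
    (a,u),(b,v)=ray(f,p),ray(g,q)
    t=np.linalg.lstsq(np.c_[u,-v],b-a,rcond=None)[0];x,y=a+u*t[0],b+v*t[1]
    return (x+y)/2,np.linalg.norm(x-y)
def proj(f,X):
    c=R.from_quat(f['orientation']).as_matrix().T@(np.array(X)-f['xyz']);q=f['intrinsics']@[c[0],-c[1],-c[2]];return q[:2]/q[2]
E
python3 - <<'E'
from cell import *
from h import *
import cv2
np.set_printoptions(precision=1,suppress=True)
F={c:grab_frame(c) for c in('side','top')}
H=dict(tips_orange_top=86,tube_red_top=121,flask_top=109,tips_blue_top=86,bottle_top=86,tube_blue_a_top=121,tube_orange_a_top=121,rack=0)
for t,z in H.items():
    P={c:[d['pixel'] for d in place_of(t,c)] for c in F}
    for c in F: print(t,c,*[(np.array(p),atz(F[c],p,z)[:2]) for p in P[c]])
    for p in P['side']:
        for q in P['top']:
            X,e=tri(F['side'],p,F['top'],q)
            if e<8 and abs(X[2]-z)<20: print('   tri',X,round(e,1),p,q)
i=F['top']['img'][:,:,::-1]
cv2.imwrite('pics/topc.png',cv2.resize(i[110:260,120:320],(800,600),interpolation=cv2.INTER_CUBIC))
cv2.imwrite('pics/topd.png',cv2.resize(i[130:260,270:400],(600,600),interpolation=cv2.INTER_CUBIC))
E
```

```text
tips_orange_top side (array([151. , 252.6]), array([606.6, 324.9])) (array([273.7, 174.8]), array([ 420.4, -308.8]))
tips_orange_top top (array([145.9, 139. ]), array([609.1, 340.4])) (array([240.3, 160.2]), array([551.8,  53.9]))
   tri [603.9 336.7  93.6] 5.7 [151.0, 252.6] [145.9, 139.0]
tube_red_top side (array([227.7, 201.3]), array([490.7,  51.5]))
tube_red_top top (array([245.1, 177.9]), array([491.5,  35.7]))
   tri [493.8  36.3 114.5] 2.0 [227.7, 201.3] [245.1, 177.9]
flask_top side (array([277.1, 186.2]), array([ 380.1, -135.6])) (array([298.8, 180.1]), array([ 320.7, -209.2])) (array([275.2, 174.2]), array([ 405.7, -249.7])) (array([240.3, 175.5]), array([ 517. , -208.6]))
flask_top top (array([369.5, 248.1]), array([ 304.4, -318.2])) (array([349.6, 208.2]), array([ 414.8, -264. ])) (array([333. , 171.7]), array([ 519.6, -217.3])) (array([328.3, 247.1]), array([ 303.8, -203.2])) (array([309.1, 220.9]), array([ 375.3, -149.1])) (array([254.3, 182.7]), array([480.6,   9.4])) (array([270.9, 186.1]), array([472.1, -38.7]))
   tri [ 379.  -149.4  103.8] 6.5 [277.1, 186.2] [309.
[... 425 characters left out ...]
155.2]), array([ 577.8, -308.7]))
   tri [ 582.6 -310.7   78. ] 5.2 [228.5, 173.1] [362.0, 155.2]
tube_blue_a_top side (array([242.1, 192. ]), array([468.1, -29.6]))
tube_blue_a_top top (array([240.7, 165.1]), array([528.6,  49.7])) (array([271.4, 184.2]), array([475.5, -39.7]))
   tri [473.4 -40.2 117.1] 5.5 [242.1, 192.0] [271.4, 184.2]
tube_orange_a_top side (array([214. , 201.7]), array([527.4,  63.5])) (array([229.6, 198. ]), array([491.9,  25.8]))
tube_orange_a_top top (array([242.6, 165.1]), array([528.8,  44.3]))
   tri [531.9  45.  113. ] 2.4 [214.0, 201.7] [242.6, 165.1]
rack side (array([232. , 236.7]), array([484.5,  30.1]))
rack top (array([253.1, 184.1]), array([496.3,  16.1]))
```

View pics/topc.png

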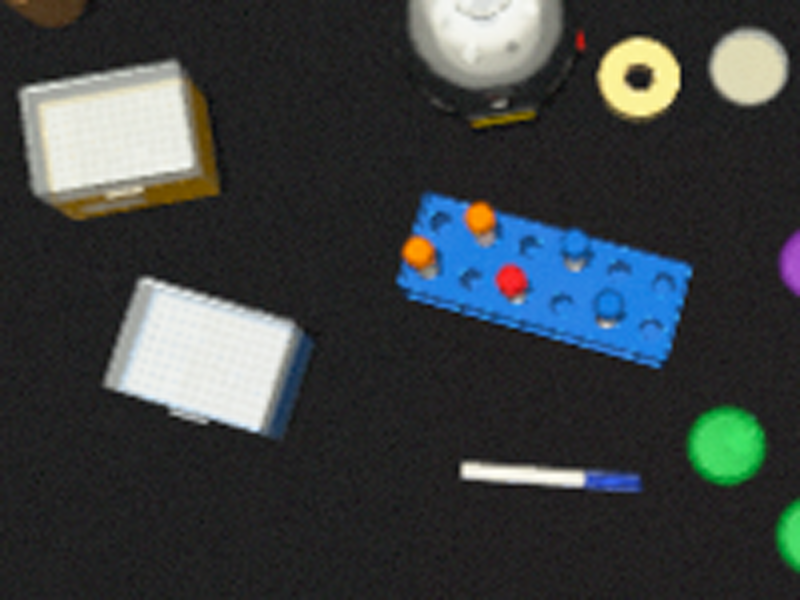

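View pics/topd.png

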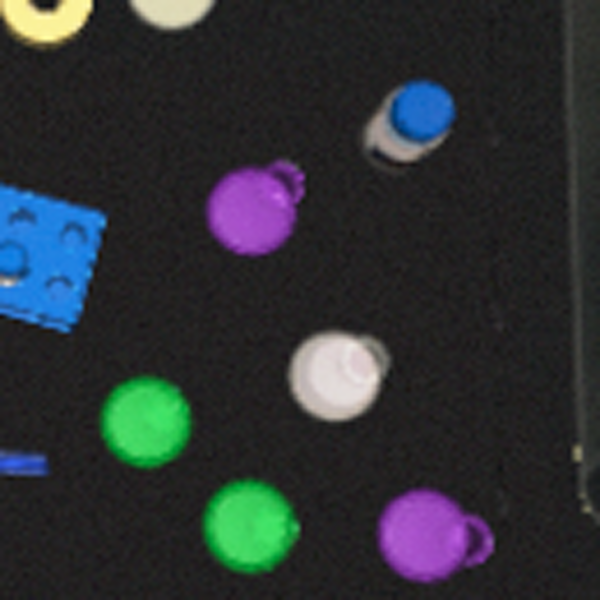

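```bash
python3 - <<'E'
from cell import *
from h import *
import cv2
np.set_printoptions(precision=1,suppress=True)
F={c:grab_frame(c) for c in('side','top')};T=F['top'];S=F['side']
print('red',atz(T,(247.8,180),121),tri(S,(231.4,200.8),T,(247.8,180)))
hsv=cv2.cvtColor(T['img'],cv2.COLOR_RGB2HSV)
for c in F:
    im=F[c]['img'].astype(int);m=(im[...,0]>140)&(im[...,1]<70)&(im[...,2]<80)
    n,l,st,ce=cv2.connectedComponentsWithStats(m.astype(np.uint8));print(c,[(a[:5],b) for a,b in zip(st[1:],ce[1:]) if 4<a[4]<300])
print('box',[atz(T,p,86) for p in [(148.2,143.2),(125,132.5),(165,125.5),(173,155),(131.2,160.7)]])
print('flask',atz(T,(350.6,207.6),109),tri(S,(273.7,173.5),T,(350.6,207.6)),'foot',atz(T,(342.4,211.5),5))
for t in('tips_orange_top','flask_top','bottle_top'):
  for c in F:
    for d in outline_of(t,c)[:6]:
        q=np.argwhere(d['mask']);print(t,c,d['pixel'],round(d['score'],2),q.min(0)[::-1],q.max(0)[::-1])
o=S['img'][:,:,::-1]
a=o.copy()
cv2.imwrite('pics/s2.png',cv2.resize(o[230:310,110:190],(600,600),interpolation=cv2.INTER_CUBIC))
cv2.imwrite('pics/s3.png',cv2.resize(o[155:235,200:300],(800,640)[:2],interpolation=cv2.INTER_CUBIC)[:600])
# FK of jaw dir
s=observe();M=R.from_quat(s['orientation']).as_matrix();print(M)
E
```

```text
red [485.7  27.8 121. ] (array([486.6,  28. , 113.8]), np.float64(1.0279688121720914))
side [(array([122,  40,   6,   3,  11], dtype=int32), array([124.5,  41.1])), (array([66, 47,  3,  3,  9], dtype=int32), array([67., 48.])), (array([73, 46,  4,  3, 10], dtype=int32), array([74.2, 47. ])), (array([ 55, 126,   8,   6,  37], dtype=int32), array([ 58.8, 129. ])), (array([229, 199,   6,   7,  31], dtype=int32), array([231.1, 201.9]))]
top [(array([ 29, 131,   5,   3,   7], dtype=int32), array([ 31.3, 131.7])), (array([244, 177,   7,   7,  38], dtype=int32), array([247.3, 180. ]))]
box [array([596.2, 332.4,  86. ]), array([627.6, 405.2,  86. ]), array([653.2, 286.1,  86. ]), array([561.9, 255.4,  86. ]), array([540.8, 378.5,  86. ])]
flask [ 416.6 -266.9  109. ] (array([ 415.5, -268.1,  104.8]), np.float64(3.2079508162546015)) foot [ 416.2 -267.1    5. ]
tips_orange_top side [146.8, 271.5] 0.8 [128 245] [173 301]
tips_orange_top top [148.9, 147.3] 0.98 [125 126] [174 163]
flask_top side [277.1, 204.7] 0.8 [267 186] [285 221]
flask_top side [299.3, 203.5] 0.64 [291 181] [308 215]
flask_top side [308.4, 187.7] 0.61 [303 170] [313 201]
flask_top side [239.2, 182.9] 0.55 [231 175] [242 199]
flask_top side [271.2, 188.2] 0.5 [264 172] [277 204]
flask_top top [363.1, 247.3] 0.95 [352 236] [376 256]
flask_top top [324.0, 245.6] 0.75 [315 235] [334 253]
flask_top top [343.3, 212.3] 0.66 [333 202] [354 221]
flask_top top [303.8, 219.8] 0.58 [292 213] [311 230]
flask_top top [326.8, 174.9] 0.54 [315 166] [335 185]
bottle_top side [229.4, 182.4] 0.82 [223 170] [235 194]
bottle_top top [357.2, 159.7] 0.63 [348 148] [368 167]
[[ 0.   0.3 -0.9]
 [-0.  -0.9 -0.3]
 [-1.   0.  -0. ]]
```

View pics/s2.png

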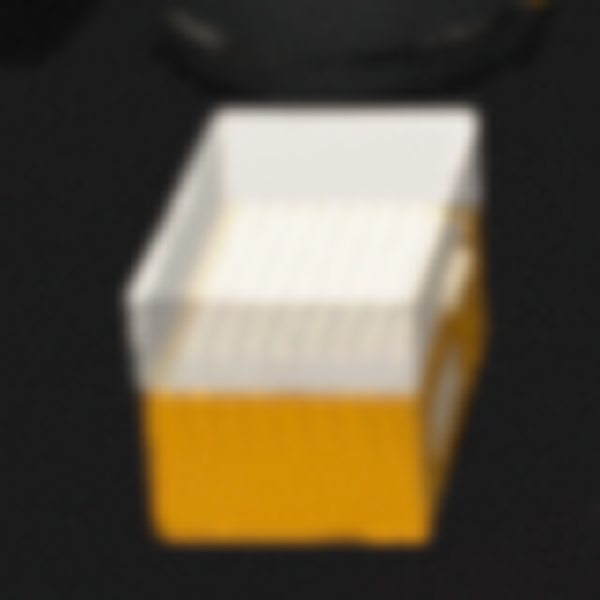

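View pics/s3.png

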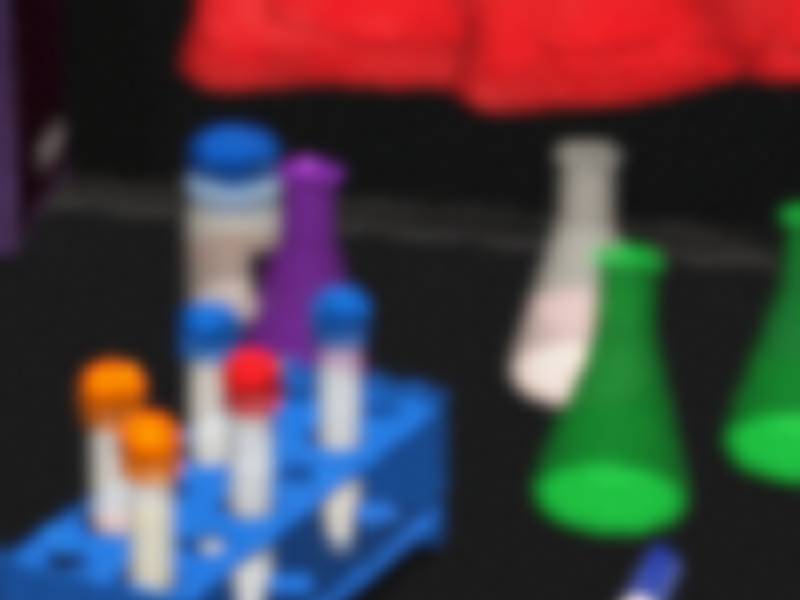

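```bash
python3 - <<'E'
from cell import *
from h import *
import cv2
np.set_printoptions(precision=1,suppress=True)
S=grab_frame('side');T=grab_frame('top');k=1.5625
D=dict(bucketrim=((121,345),(228,112)),beaker=((125,415),(196,155)),lamp=((285,100),(392,92)),lampbot=((278,165),(430,135)),dome=((240,312),(376,163)),knob=((8,425),(97,98)),bottle2=((231,218),(520,77)),bottle1=((194,254),(457,70)))
for n,(a,b) in D.items(): print(n,*tri(S,np.array(a)/k,T,np.array(b)/k))
print('lamp if x=..',[(z,atz(S,(182,64),z),atz(S,(178,105),z)) for z in(300,400,500,600)])
print('blackrect',[(z,atz(T,(275,85),z),atz(T,(225,85),z)) for z in(0,200,400)])
print('box side',[atz(S,(110+x/7.5,230+y/7.5),86) for x,y in((215,110),(478,110),(418,300),(130,292))])
cv2.imwrite('pics/s4.png',cv2.resize(cv2.convertScaleAbs(S['img'][0:160,60:274,::-1],alpha=1.8,beta=30),(800,598),interpolation=cv2.INTER_CUBIC))
cv2.imwrite('pics/t4.png',cv2.resize(cv2.convertScaleAbs(T['img'][0:160,100:314,::-1],alpha=3,beta=30),(800,598),interpolation=cv2.INTER_CUBIC))
E
```

```text
bucketrim [788.6 332.4 154. ] 3.890966130911358
beaker [737.3 416.   83.3] 4.204729693047001
lamp [633.1   9.9 493.1] 20.950977735171715
lampbot [656.6 -36.5 365.8] 6.596709895521025
dome [715.7  57.5 107.9] 4.9210762826316525
knob [803.1 574.7 154.1] 15.81923969828306
bottle2 [ 837.3 -197.1  215.9] 3.6618295493391
bottle1 [877.8 -90.7 164.7] 6.652140652941356
lamp if x=.. [(300, array([ 1261.8, -1704.9,   300. ]), array([ 792.8, -382.4,  300. ])), (400, array([ 923.3, -793.9,  400. ]), array([599. , 120.4, 400. ])), (500, array([584.7, 117.1, 500. ]), array([405.2, 623.3, 500. ])), (600, array([ 246.2, 1028.1,  600. ]), array([ 211.4, 1126.1,  600. ]))]
blackrect [(0, array([836.1, -46.1,   0. ]), array([831.2, 121.5,   0. ])), (200, array([737.9, -41. , 200. ]), array([733.8,  96.1, 200. ])), (400, array([639.6, -35.9, 400. ]), array([636.5,  70.7, 400. ]))]
box side [array([652.7, 293.8,  86. ]), array([568.9, 273.8,  86. ]), array([542. , 392.8,  86. ]), array([626.9, 408.2,  86. ])]
```

View pics/s4.png

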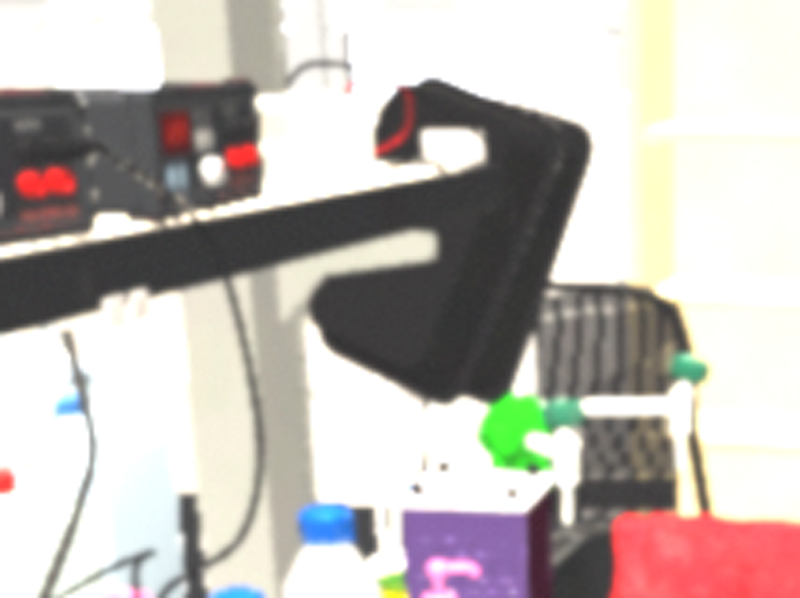

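View pics/t4.png

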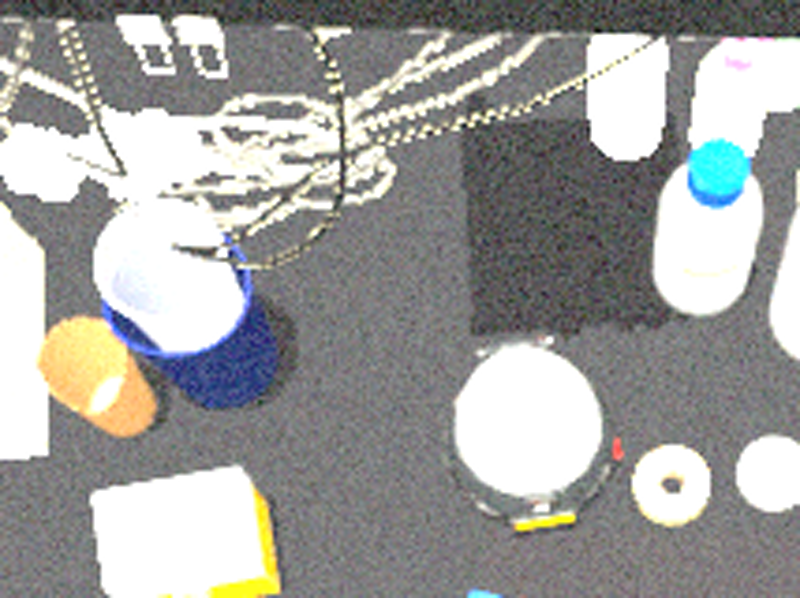

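The lid centre is about (598,337,86), the red cap (486,28,121) and the clear flask's mouth (416,-267,109). The enlarged crops confirm all three. The bucket rim (z 154, x > 710) and the shelf are clear of this route.

```bash
cat > w.py <<'E'
import sys
from cell import *
from h import *
np.set_printoptions(precision=4,suppress=True)
s=observe();p=np.array(s['tool_pos']);M=R.from_quat(s['orientation']).as_matrix()
print(s['time'],p,s['qpos'],M.T.tolist()[0])
for a in sys.argv[1:]:
    w=np.array(eval(a));print(w,M.T@(w-p)/1000)
E
python3 w.py 430,-330,300 480,0,280 560,200,260 598,337,250 598,337,99
```

```text
2.3 [ 221.2226 -637.7503  222.5874] [ 1.2081  0.4686 -0.0486  1.5325  0.0241  1.141  -0.0823] [9.436326671125213e-05, -7.2186185224421e-05, -0.9999999929423645]
[ 430 -330  300] [-0.0774 -0.2224 -0.2981]
[480   0 280] [-0.0574 -0.5178 -0.4535]
[560 200 260] [-0.0374 -0.6805 -0.5946]
[598 337 250] [-0.0274 -0.7975 -0.6754]
[598 337  99] [ 0.1236 -0.7975 -0.6753]
```

move_arm(moves=[[-0.01,-0.022,-0.03,0,0,0],[-0.02,-0.044,-0.06,0,0,0],[-0.03,-0.067,-0.09,0,0,0],[-0.04,-0.09,-0.12,0,0,0],[-0.045,-0.111,-0.149,0,0,0],[-0.05,-0.133,-0.179,0,0,0],[-0.055,-0.155,-0.209,0,0,0],[-0.065,-0.178,-0.239,0,0,0],[-0.07,-0.2,-0.268,0,0,0],[-0.077,-0.222,-0.298,0,0,0]])

```text
time: 3.55
tool_pos: [430.5, -329.3, 299.9]
orientation: [0.697, 0.117, -0.697, 0.118]
wrist_force: [-0.8, 0.7, 0.2]
width: 1.001
```

```bash
python3 w.py 430,-330,300 480,0,280 560,200,260 598,337,250 598,337,99
```

```text
3.55 [ 430.4742 -329.3287  299.918 ] [ 0.762   0.2009 -0.2206  1.7372  0.0469  1.2083 -0.7081] [0.00022250895074608056, -0.0003160929510931665, -0.9999999252875039]
[ 430 -330  300] [-0.0001  0.0005  0.0007]
[480   0 280] [ 0.0198 -0.295  -0.1546]
[560 200 260] [ 0.0398 -0.4577 -0.2957]
[598 337 250] [ 0.0497 -0.5747 -0.3765]
[598 337  99] [ 0.2007 -0.5748 -0.3765]
```

move_arm(moves=[[0.002,-0.03,-0.015,0,0,0],[0.004,-0.059,-0.031,0,0,0],[0.006,-0.089,-0.046,0,0,0],[0.008,-0.118,-0.062,0,0,0],[0.01,-0.148,-0.077,0,0,0],[0.012,-0.177,-0.093,0,0,0],[0.014,-0.207,-0.108,0,0,0],[0.016,-0.236,-0.124,0,0,0],[0.018,-0.266,-0.139,0,0,0],[0.02,-0.295,-0.155,0,0,0]])

```text
time: 4.8
tool_pos: [479.8, 0.2, 279.8]
orientation: [0.698, 0.117, -0.697, 0.118]
wrist_force: [0.5, -0.5, -0.3]
width: 0.997
```

```bash
python3 w.py 560,200,260 598,337,250 598,337,99
```

```text
4.8 [479.8485   0.209  279.7529] [ 0.356   0.1281 -0.4866  1.8819  0.066   1.1465 -1.3914] [0.0006792598140122862, -0.0003116881761048296, -0.9999997207282538]
[560 200 260] [ 0.0197 -0.1625 -0.1412]
[598 337 250] [ 0.0297 -0.2795 -0.2219]
[598 337  99] [ 0.1807 -0.2796 -0.2219]
```

move_arm(moves=[[0.003,-0.028,-0.023,-3,0,0],[0.006,-0.056,-0.046,-6,0,0],[0.009,-0.084,-0.069,-9,0,0],[0.012,-0.112,-0.092,-12,0,0],[0.015,-0.14,-0.113,-15,0,0],[0.018,-0.168,-0.135,-18,0,0],[0.021,-0.196,-0.157,-21,0,0],[0.024,-0.224,-0.179,-24,0,0],[0.027,-0.252,-0.2,-27,0,0],[0.03,-0.2795,-0.222,-30,0,0]])

```text
time: 6.05
tool_pos: [598.4, 336.9, 249.4]
orientation: [0.643, 0.294, -0.643, 0.294]
wrist_force: [0.5, 0.0, 0.5]
width: 0.998
```

```bash
python3 w.py 598,337,250 598,337,99; python3 - <<'E'
from cell import *
import cv2
for c in('side','top'):
    f=grab_frame(c);cv2.imwrite(f'pics/{c}5.png',cv2.resize(f['img'][:,:,::-1],(640,480)))
E
```

```text
6.05 [598.4071 336.8683 249.3818] [-0.1592  0.5469 -0.641   1.4428  0.3329  1.2616 -1.5435] [0.0001428439208257526, -0.00026596938732365016, -0.9999999544279485]
[598 337 250] [-0.0006 -0.0004  0.0002]
[598 337  99] [ 0.1504 -0.0004  0.0002]
```

View pics/side5.png

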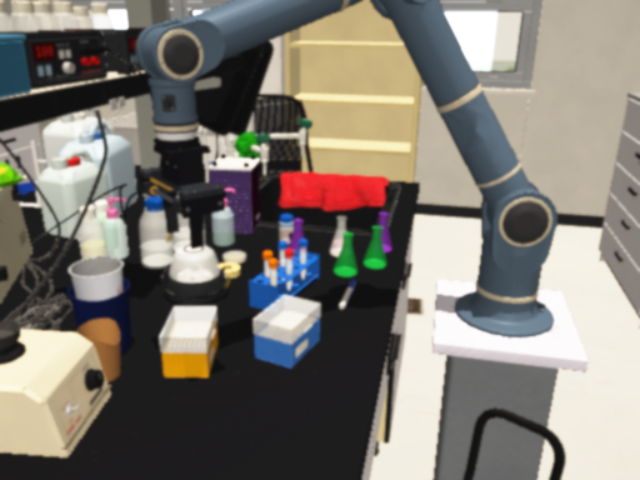

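View pics/top5.png

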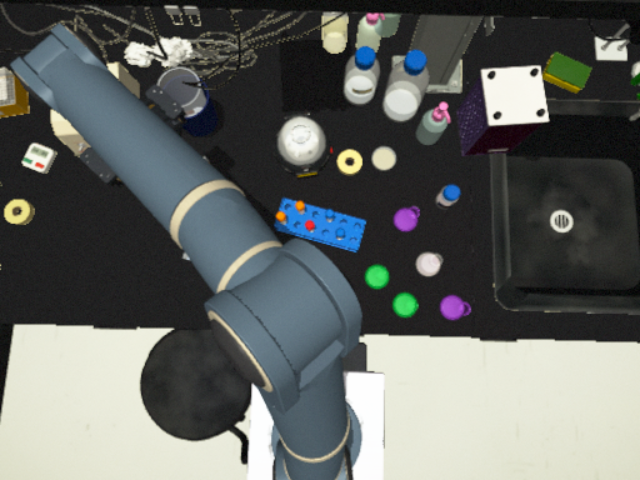

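The gripper hangs over the box. The wrist is near z 500 and clear of the leads, so I'll descend and hold.

move_arm(moves=[[0.02,0,0,0,0,0],[0.04,0,0,0,0,0],[0.06,0,0,0,0,0],[0.08,0,0,0,0,0],[0.1,0,0,0,0,0],[0.115,0,0,0,0,0],[0.13,0,0,0,0,0],[0.14,0,0,0,0,0],[0.146,0,0,0,0,0],[0.15,0,0,0,0,0]])

```text
time: 7.4
tool_pos: [598.1, 336.1, 99.5]
orientation: [0.643, 0.294, -0.643, 0.294]
wrist_force: [0.1, 0.1, 0.5]
width: 0.999
```

```bash
python3 w.py; python3 - <<'E'
from cell import *
import cv2
for c in('side','top'):
    f=grab_frame(c);cv2.imwrite(f'pics/{c}6.png',cv2.resize(f['img'][150:330,80:320,::-1],(800,600)))
E
```

```text
7.4 [598.1389 336.1291  99.5368] [-0.1862  0.6752 -0.5884  1.5929  0.4241  1.0034 -1.6176] [0.0004954436993614836, 0.00025226665140765103, -0.9999998454485269]
```

View pics/side6.png

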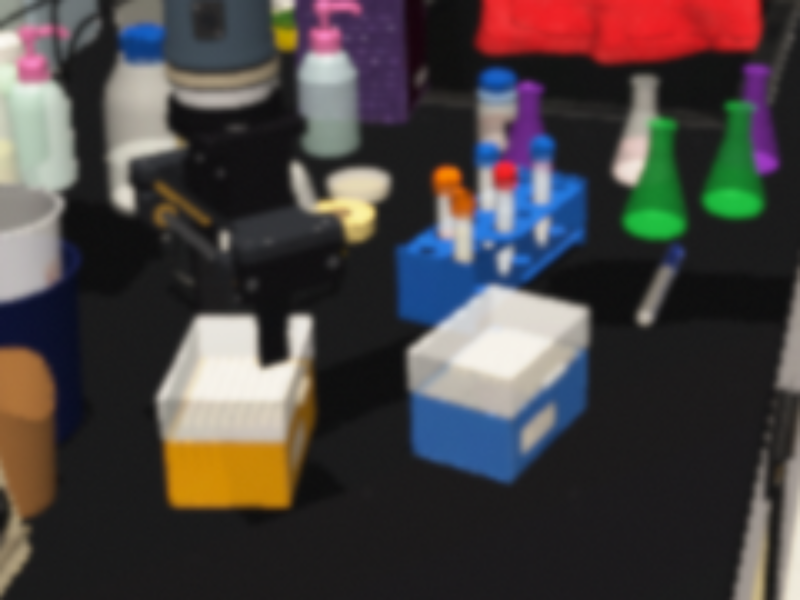

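move_arm(moves=[[0,0,0,0,0,0],[0,0,0,0,0,0],[0,0,0,0,0,0],[0,0,0,0,0,0],[0,0,0,0,0,0],[0,0,0,0,0,0],[0,0,0,0,0,0],[0,0,0,0,0,0],[0,0,0,0,0,0],[0,0,0,0,0,0]])

```text
time: 8.75
tool_pos: [598.0, 335.9, 99.6]
orientation: [0.643, 0.294, -0.643, 0.294]
wrist_force: [0.2, 0.0, 1.2]
width: 1.0
```

move_arm(moves=[[0,0,0,0,0,0],[0,0,0,0,0,0],[0,0,0,0,0,0],[0,0,0,0,0,0],[0,0,0,0,0,0],[0,0,0,0,0,0],[0,0,0,0,0,0],[0,0,0,0,0,0],[0,0,0,0,0,0],[0,0,0,0,0,0]])

```text
time: 10.0
tool_pos: [598.0, 335.9, 99.5]
orientation: [-0.643, -0.294, 0.643, -0.294]
wrist_force: [0.3, -0.1, 0.1]
width: 1.003
```

The fingers are over the orange box lid, untouched, and the hold is done. Next I'll rise and go to the red tube.

move_arm(moves=[[-0.01,0,0,0,0,0],[-0.025,0,0,0,0,0],[-0.045,0,0,0,0,0],[-0.065,0,0,0,0,0],[-0.085,0,0,0,0,0],[-0.105,0,0,0,0,0],[-0.125,0,0,0,0,0],[-0.14,0,0,0,0,0],[-0.15,0,0,0,0,0],[-0.15,0,0,0,0,0]])

```text
time: 11.25
tool_pos: [598.2, 336.2, 250.2]
orientation: [0.643, 0.294, -0.643, 0.294]
wrist_force: [0.2, -0.1, 0.1]
width: 0.999
```

```bash
python3 w.py 486,28,250 486,28,134
```

```text
11.25 [598.1717 336.1506 250.2002] [-0.1573  0.545  -0.6418  1.4441  0.3321  1.261  -1.5438] [0.0008969821193966082, 0.000506703298085498, -0.9999994693372819]
[486  28 250] [-0.0001  0.1169  0.3064]
[486  28 134] [0.1159 0.1168 0.3065]
```

move_arm(moves=[[0,0.012,0.031,0,0,0],[0,0.024,0.062,0,0,0],[0,0.036,0.093,0,0,0],[0,0.048,0.125,0,0,0],[0,0.06,0.157,0,0,0],[0,0.072,0.189,0,0,0],[0,0.084,0.22,0,0,0],[0,0.096,0.251,0,0,0],[0,0.108,0.282,0,0,0],[0,0.117,0.3065,0,0,0]])

```text
time: 12.5
tool_pos: [484.8, 26.0, 248.8]
orientation: [-0.643, -0.294, 0.644, -0.293]
wrist_force: [-0.2, 0.2, 0.6]
width: 0.999
```

```bash
python3 w.py 486,28,250 486,28,134;  python3 - <<'E'
from cell import *
from h import *
import cv2
np.set_printoptions(precision=1,suppress=True)
F={c:grab_frame(c) for c in('side','top')}
for c,f in F.items():
    im=f['img'];cv2.imwrite(f'pics/{c}7.png',cv2.resize(im[130:250,170:330,::-1],(800,600),interpolation=cv2.INTER_CUBIC))
    im=im.astype(int);m=(im[...,0]>140)&(im[...,1]<70)&(im[...,2]<80)
    n,l,st,ce=cv2.connectedComponentsWithStats(m.astype(np.uint8));print(c,[(a,b) for a,b in zip(st[1:],ce[1:]) if 15<a[4]<300])
    print(proj(f,(486,28,113)),proj(f,(486,28,250)))
E
```

```text
12.5 [484.8422  25.9912 248.7681] [ 0.4249  0.1874 -0.6392  1.9063  0.1259  1.0892 -0.9791] [-0.0016242642090650294, -0.0004918560263699745, -0.9999985599206775]
[486  28 250] [-0.0012 -0.0004 -0.0023]
[486  28 134] [ 0.1148 -0.0003 -0.0024]
side [(array([ 55, 126,   8,   6,  38], dtype=int32), array([ 58.7, 128.9])), (array([229, 200,   5,   6,  25], dtype=int32), array([231. , 202.4]))]
[231.4 201. ] [231.1 155.2]
top []
[247.8 180.4] [245.6 169.9]
```

View pics/side7.png

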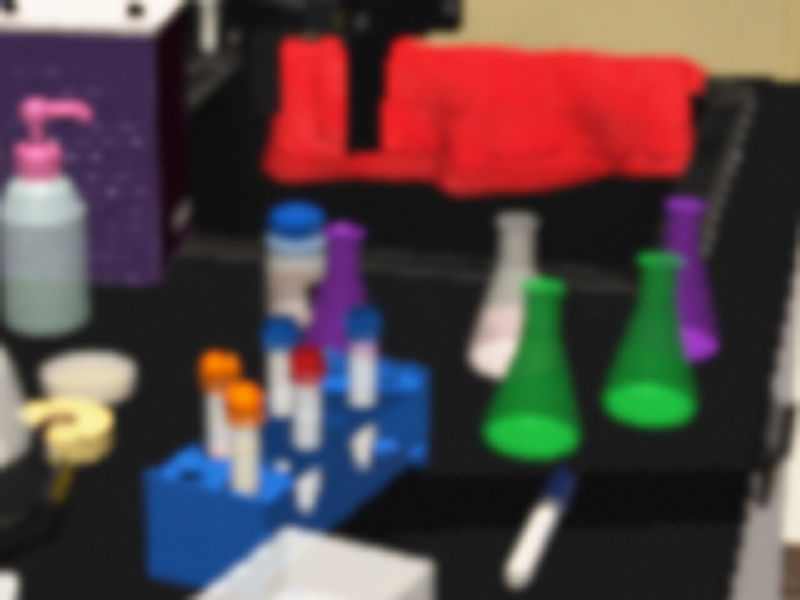

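The red cap in the side view is at (231,202), unmoved and matching the projected target. Next I'll descend.

move_arm(moves=[[0,0,0,0,0,0],[0.015,0,0,0,0,0],[0.035,0,0,0,0,0],[0.055,0,0,0,0,0],[0.075,0,0,0,0,0],[0.09,0,0,0,0,0],[0.1,0,0,0,0,0],[0.108,0,0,0,0,0],[0.113,0,0,0,0,0],[0.115,0,0,0,0,0]])

```text
time: 13.85
tool_pos: [486.0, 27.6, 134.5]
orientation: [0.643, 0.294, -0.643, 0.294]
wrist_force: [0.2, -0.4, 0.7]
width: 1.001
```

```bash
python3 w.py 486,28,135;  python3 - <<'E'
from cell import *
import cv2
f=grab_frame('side');cv2.imwrite('pics/side8.png',cv2.resize(f['img'][130:250,170:330,::-1],(800,600),interpolation=cv2.INTER_CUBIC))
E
```

```text
13.85 [485.9993  27.6362 134.5161] [ 0.3615  0.3304 -0.6047  2.037   0.2494  0.8448 -1.0983] [0.00033950980272248743, -4.248820490265759e-05, -0.9999999414639216]
[486  28 135] [-0.0005 -0.0002 -0.0003]
```

View pics/side8.png

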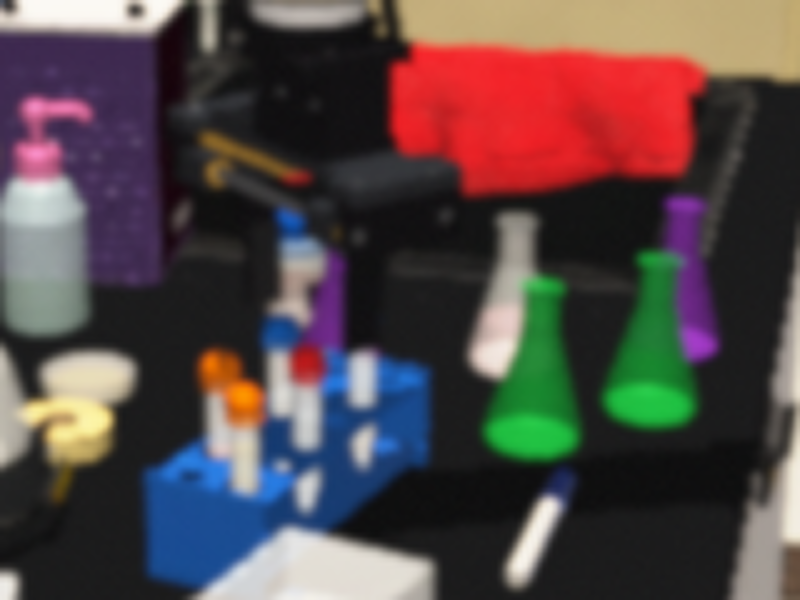

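The fingers straddle the red cap, with their midpoint at crop (312,325) and the cap at (307,352). Nothing is touched. Holding.

move_arm(moves=[[0,0,0,0,0,0],[0,0,0,0,0,0],[0,0,0,0,0,0],[0,0,0,0,0,0],[0,0,0,0,0,0],[0,0,0,0,0,0],[0,0,0,0,0,0],[0,0,0,0,0,0],[0,0,0,0,0,0],[0,0,0,0,0,0]])

```text
time: 15.15
tool_pos: [485.9, 27.6, 134.6]
orientation: [0.643, 0.294, -0.643, 0.294]
wrist_force: [0.4, 0.8, -0.6]
width: 1.001
```

move_arm(moves=[[0,0,0,0,0,0],[0,0,0,0,0,0],[0,0,0,0,0,0],[0,0,0,0,0,0],[0,0,0,0,0,0],[0,0,0,0,0,0],[0,0,0,0,0,0],[-0.005,0,0,0,0,0],[-0.015,0,0,0,0,0],[-0.025,0,0,0,0,0]])

```text
time: 16.4
tool_pos: [486.1, 27.7, 160.5]
orientation: [0.643, 0.294, -0.643, 0.294]
wrist_force: [0.6, 0.0, -0.6]
width: 0.997
```

move_arm(moves=[[-0.01,0,0,0,0,0],[-0.02,0,0,0,0,0],[-0.03,0,0,0,0,0],[-0.04,0,0,0,0,0],[-0.05,0,0,0,0,0],[-0.06,0,0,0,0,0],[-0.07,0,0,0,0,0],[-0.08,0,0,0,0,0],[-0.088,0,0,0,0,0],[-0.09,0,0,0,0,0]])

```text
time: 17.65
tool_pos: [486.1, 27.7, 250.2]
orientation: [0.643, 0.294, -0.643, 0.294]
wrist_force: [0.0, 0.2, -1.3]
width: 0.998
```

```bash
python3 w.py 416,-267,250 416,-267,124
```

```text
17.65 [486.1154  27.6994 250.1572] [ 0.4248  0.1876 -0.6428  1.9032  0.1267  1.09   -0.9817] [0.0009343968215740212, -7.2328010822853e-05, -0.999999560835523]
[ 416 -267  250] [0.0001 0.1398 0.2687]
[ 416 -267  124] [0.1261 0.1398 0.2688]
```

move_arm(moves=[[0,0.014,0.027,0,0,0],[0,0.028,0.054,0,0,0],[0,0.043,0.082,0,0,0],[0,0.058,0.11,0,0,0],[0,0.072,0.138,0,0,0],[0,0.087,0.166,0,0,0],[0,0.101,0.194,0,0,0],[0,0.115,0.221,0,0,0],[0,0.128,0.246,0,0,0],[0,0.14,0.269,0,0,0]])

```text
time: 18.9
tool_pos: [415.1, -268.3, 249.3]
orientation: [-0.643, -0.294, 0.643, -0.294]
wrist_force: [0.3, -0.2, 0.4]
width: 1.0
```

```bash
python3 w.py 416,-267,250 416,-267,124;  python3 - <<'E'
from cell import *
import cv2
f=grab_frame('side');cv2.imwrite('pics/side9.png',cv2.resize(f['img'][100:250,170:370,::-1],(800,600),interpolation=cv2.INTER_CUBIC))
E
```

```text
18.9 [ 415.126  -268.3311  249.2562] [ 0.8559  0.1753 -0.4156  1.898   0.0797  1.0849 -0.3051] [-0.0005781009343177324, 0.00032254531785186336, -0.9999997808818901]
[ 416 -267  250] [-0.0007 -0.0002 -0.0016]
[ 416 -267  124] [ 0.1253 -0.0001 -0.0016]
```

View pics/side9.png

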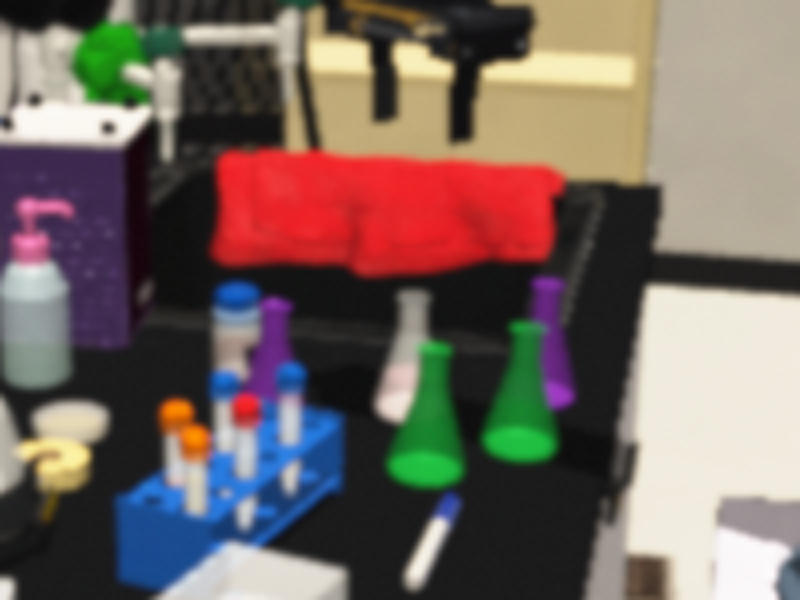

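move_arm(moves=[[0,0,0,0,0,0],[0.02,0,0,0,0,0],[0.04,0,0,0,0,0],[0.06,0,0,0,0,0],[0.08,0,0,0,0,0],[0.095,0,0,0,0,0],[0.108,0,0,0,0,0],[0.118,0,0,0,0,0],[0.123,0,0,0,0,0],[0.125,0,0,0,0,0]])

```text
time: 20.2
tool_pos: [415.8, -267.4, 124.5]
orientation: [0.643, 0.294, -0.643, 0.294]
wrist_force: [0.5, -0.5, -0.0]
width: 1.003
```

```bash
python3 w.py;  python3 - <<'E'
from cell import *
from h import *
import cv2
f=grab_frame('side');cv2.imwrite('pics/side10.png',cv2.resize(f['img'][130:220,230:350,::-1],(800,600),interpolation=cv2.INTER_CUBIC))
print(proj(f,(416,-267,109)),proj(f,(416,-267,125)),proj(f,(416,-267,250)))
E
```

```text
20.2 [ 415.8315 -267.4191  124.4752] [ 0.816   0.324  -0.3956  2.0386  0.1702  0.8096 -0.3924] [0.00020373192363853931, -5.833806136118502e-05, -0.9999999775449869]
[273.06155687 172.37861422] [273.18336094 167.91400859] [274.16697165 131.86074781]
```

View pics/side10.png

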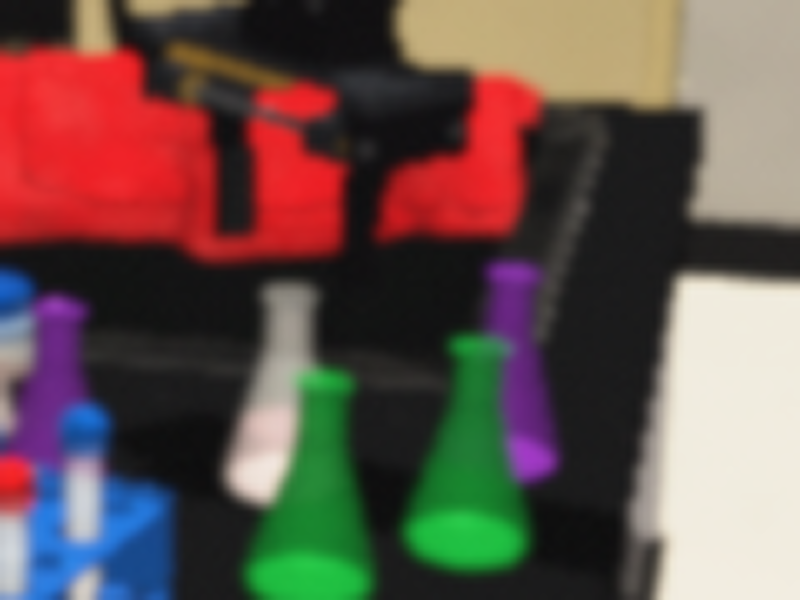

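The finger midpoint is over the clear flask's mouth (columns 298 and 290), with clear air below. I'll hold, then retreat.

move_arm(moves=[[0,0,0,0,0,0],[0,0,0,0,0,0],[0,0,0,0,0,0],[0,0,0,0,0,0],[0,0,0,0,0,0],[0,0,0,0,0,0],[0,0,0,0,0,0],[0,0,0,0,0,0],[0,0,0,0,0,0],[0,0,0,0,0,0]])

```text
time: 21.5
tool_pos: [415.7, -267.4, 124.6]
orientation: [0.643, 0.294, -0.643, 0.294]
wrist_force: [0.3, -0.1, -0.2]
width: 1.002
```

move_arm(moves=[[0,0,0,0,0,0],[0,0,0,0,0,0],[0,0,0,0,0,0],[0,0,0,0,0,0],[0,0,0,0,0,0],[0,0,0,0,0,0],[0,0,0,0,0,0],[0,0,0,0,0,0],[-0.01,0,0,0,0,0],[-0.02,0,0,0,0,0]])

```text
time: 22.75
tool_pos: [415.9, -267.5, 145.4]
orientation: [0.643, 0.294, -0.643, 0.294]
wrist_force: [0.0, -0.2, -0.4]
width: 1.001
```

move_arm(moves=[[-0.02,0,0,0,0,0],[-0.04,0,0,0,0,0],[-0.06,0,0,0,0,0],[-0.08,0,0,0,0,0],[-0.1,0,0,0,0,0],[-0.12,0,0,0,0,0],[-0.135,0,0,0,0,0],[-0.15,0,0,0,0,0],[-0.155,0,0,0,0,0],[-0.16,0,0,0,0,0]])

```text
time: 24.0
tool_pos: [415.4, -267.3, 304.5]
orientation: [-0.643, -0.294, 0.643, -0.294]
wrist_force: [0.2, -0.2, 0.8]
width: 0.996
```

move_arm(moves=[[0,0,0,0,0,0],[0,0,0,0,0,0],[0,0,0,0,0,0],[0,0,0,0,0,0],[0,0,0,0,0,0],[0,0,0,0,0,0],[0,0,0,0,0,0],[0,0,0,0,0,0],[0,0,0,0,0,0],[0,0,0,0,0,0]])

```text
time: 25.25
tool_pos: [415.7, -267.4, 304.5]
orientation: [0.643, 0.294, -0.643, 0.294]
wrist_force: [0.2, 0.4, -0.4]
width: 0.997
```

```bash
python3 w.py;  python3 - <<'E'
from cell import *
import cv2
f=grab_frame('side');a=cv2.imread('pics/side0.png');b=f['img'][:,:,::-1]
print('changed px in work area',(cv2.absdiff(a,b).max(2)[165:310,110:330]>60).sum())
cv2.imwrite('pics/side11.png',cv2.resize(b,(800,600)))
E
```

```text
25.25 [ 415.6941 -267.3674  304.5482] [ 0.8653  0.1295 -0.4185  1.819   0.0562  1.2046 -0.2836] [3.2861327551009234e-05, -2.7002653026408918e-05, -0.9999999990954949]
changed px in work area 0
```

View pics/side11.png

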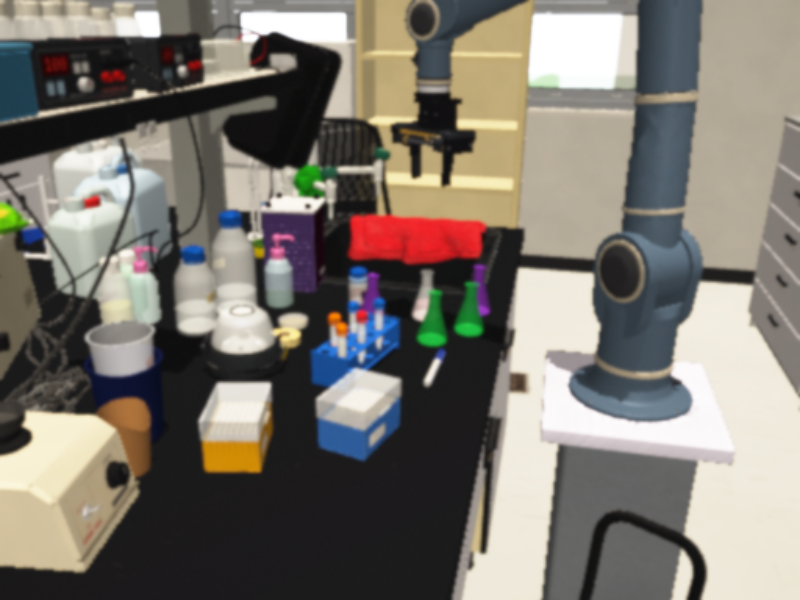

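The hand is well clear, with the grasp point about 215 mm above the flask's mouth, and nothing in the scene has moved.

```bash
python3 -c "
from cell import *
print(job_done())"
```

```text
the job is handed in; nothing more can be done
None
```

I pointed from above at the orange-based tip box beside the rack, then the red-capped tube, then the clear flask with pink content, and handed the job in at about 25 s. The hold at each was about 2.3 to 2.7 s. By my measured positions, the grasp point was about 33 mm above the lid and the cap, and about 35 mm above the flask's mouth. The hand then rose to about 215 mm above the flask's mouth.

- **Nothing disturbed:** A before-and-after comparison of the side picture showed no change in the work area. Wrist force stayed at noise level, at most about 1.5 N, which is too coarse to confirm the 0.5 N contact limit by itself. The pictures at each pointing showed clear air under the fingers.
- **Disagreements:** The networks' pixels were a few pixels off the caps and lid, so I used centres read from the enlarged pictures. The two cameras differed by up to about 10 mm on the box and 3 mm on the tube and flask. All are within the pointing tolerances.
- **Not checked:** I did not compare the top view before and after.

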